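# Open the push-and-turn preservative jar

### The job

Open the amber jar in the wooden holder: its white child-resistant cap must be pressed down while it is turned counter-clockwise (seen from above), then lifted off. Stand the cap right way up, wholly on the round wooden coaster, and let it go. Do not force the cap hard down or tug at it while it is locked, as the neck is fragile, and do not disturb the ink sticks, the mould or the corked bottle.

Things in the scene. Friction and masses are not known exactly. Their poses are not given: they have to be found in the camera images.
- cap_mid (a point): Centre (on the axis, half-way up) of the ribbed round white cap on the amber jar: 50 mm in diameter, 28 mm high, closed top, 40 g, z up along its axis. Grip it across its sides, any yaw. Inside are two lugs on a deep skirt: once unlocked it must rise 28 mm to clear the neck. Below its rim the neck is free for 14 mm, then the glass shoulder slopes away.
- cap_top (a point): Centre of the cap's closed top, 14 mm above its centre. Turned without pressing, its lugs stay locked in the neck's collar, which slips round with the cap for ever. Unlocking: keep it pressed at 13 to 18 N, turn it counter-clockwise seen from above by 1.1 to 1.4 rad (past a stop at 1.1 the collar slips along, harmless), then let it rise, no longer pressed. Clockwise locks it again.
- holder: Fixed wooden block, 120 x 120 mm, the amber jar (70 mm in diameter) standing in its middle. Origin on the upright axis of jar and cap, 58 mm below the block's flat top; z up. It may be let into the bench by up to 10 mm. A press of more than 25 N on the cap (over 9 N on the lip where it is hard down) chips the glass, and so does a tug of 20 N at the locked cap (60 N of contact in all).
- holder_top (a point): Centre of the block's top face, on the jar's axis. The jar stands on a tired seat that first sinks under 1 to 5 N, by 2 to 17 mm (it springs back), different each time and not visible. Only then does the spring in the cap yield: it starts at about 6 N, the lugs are free after 4 mm more at about 12 N, and the cap is hard down after 6.5 mm at about 16 N.
- coaster_top (a point): Centre of the flat top of the fixed round dark wooden coaster, 100 mm in diameter, 12 mm high; the cap is to stand on it. z up.
- stick0_mid (a point): Bystander: centre of a loose black ink stick, 24 x 90 x 14 mm, lying flat on the bench.
- stick1_mid (a point): Bystander: centre of another loose black ink stick, 24 x 90 x 14 mm, lying flat.
- mould_mid (a point): Bystander: centre of a loose open wooden ink mould, 45 x 150 x 26 mm.
- vial_mid (a point): Bystander: centre of a small loose clear glass bottle with a cork, 42 mm in diameter, 73 mm high.
There are look-alikes about, which are no part of the job. What is meant by the part that bears coaster_top is not turquoise, and is the larger of those in its own colour. Of the things shaped like the part that bears cap_mid, the white one is meant.

How it is judged:
On the way:
1. the cap is off: lifted clear of the neck of the jar (z of cap_mid in the frame of holder above 0.172 m), for 0.1 s.
At the end, for the whole second after the job is handed in: The cap stands right way up (within 0.1 rad) and at rest on the coaster, its axis within 27 mm of the coaster's centre (so wholly on it) and its centre 10 to 18 mm above the coaster's top; released (horizontal distance between cap_mid and coaster_top below 0.027 m and z of cap_mid in the frame of coaster_top between 0.01 and 0.018 m and angle between cap_mid's own z axis and vertical below 0.1 rad and distance of cap_mid from where it was at the start of the episode above 0.05 m); the robot touches nothing.
It fails at once if the cap is forced hard down on the glass neck (pressed with more than about 25 N) (contact force between cap and jar_c2 above 9 N).
It fails at once if the locked cap is tugged at hard (over 60 N of contact in all between cap and jar) (contact force between cap and holder above 60 N).
It fails at once if an ink stick, the mould or the corked bottle is disturbed (moved by more than 15 mm) (distance of any of stick0_mid, stick1_mid, mould_mid, vial_mid from where it was at the start of the episode above 0.015 m).
It also fails if it takes over 56 s, if anything falls off the work surface, if the arm or the gripper's body presses on something with over 40 N, if the wrist force passes 120 N, or if a joint passes its speed limit or range.

### The arm

A 7-joint arm with a two-finger parallel gripper is mounted at the origin on the work surface. World frame = base frame: x ahead of the robot, y to its left, z up, the work surface at z = 0. Lengths are in m, angles in rad, forces in N, time in s.
With the tool pointing down it reaches from about 0.4 to 0.85 m from the base axis. Payload 10.4 kg.
Tool frame: the origin (TCP) lies between the finger pads; the fingertips stand 11 mm ahead of it and the grasp point (between the pads) lies 8 mm behind it; y points along the fingers, z is the direction in which the jaws open and shut, and the axes are right-handed (so a half turn about y gives the same grasp; the last joint's range is limited). The gripper opens to 87 mm and grips with 3 to 60 N. Pads are 19 mm wide; open, the fingers measure 117 mm over their backs; the gripper's body (75 mm by 190 mm) begins 51 mm behind the grasp point.
Start: joints at [-1.128, 0.332, -0.065, 1.46, 0.022, 1.35, -0.088], TCP at [0.281, 0.558, 0.202] pointing down, gripper open.
Joint ranges: [-2.6, 2.6], [-0.5, 2.12], [-1.47, 1.34], [0.16, 2.42], [-1.27, 4.41], [0.06, 2.06], [-2.6, 2.6]. Speed limits (rad/s): [2.22, 2.22, 2.79, 2.79, 3.14, 3.14, 3.14].

### API

Orientations are given as a rotation vector (axis times angle).
In Python, from bench import arm gives the robot as it stands.
- The arm moves only by the tool carry_out, never from a script. Its arguments are lists of equal length, an entry for each row: "translation": the shift along the world's x, y, z each as a share of 20 cm, from -1 to 1, a list of three; "twist": the turn about the world's z as a share of 0.5 rad, from -1 to 1; "fingers": the opening, from 0 (shut) to 1 (fully open). A call has 1 to 20 rows; each row is the pose to reach, as a shift and turn from the pose measured when the call began; what a row does not reach only later rows make up. A row lasts 1/12 s, in which the tool goes at most 41.7 mm and 7.16 degrees, less where a joint would pass 70% of its speed; a pose out of reach is approached as far as the arm can. A call with a number of a shift or a turn outside -1 to 1 is refused whole. A call with a gripper value outside its range is refused whole. The fingers move at their own pace and stop on an object; "squeeze" is the grip in N (left out, the last holds). Time passes only in rows, so rows that repeat a pose let the fingers close. It gives the time, the measured TCP pose, the force and the opening at its end, in the units of the state.
- arm.read_state(): the state, without advancing time (a new reading comes with each control period).
- arm.camera(name): name is "scene" or "top" or "wrist"; returns a dict with "frame" (400x640x3 uint8, red, green, blue), "fx", "fy", "cx", "cy" (pixels), "eye" and "attitude" of the camera in the world; the wrist camera has in their place "T_tool_cam" (4x4, takes a point from camera to tool coordinates, whose origin is the TCP and whose axes are the tool frame's). Camera axes: x right, y up, looking along -z (the intrinsics and any distortion apply to the point x, -y, -z); pixel columns grow to the right and rows downward; lengths in m; the calibration is good to about 2 mm. A picture is of the moment at which its call begins: read the wrist's pose just before it. There is no depth.
- arm.finish_job(): hands the job in, once; it reports no verdict.
The state is a dict: "t": time; "joints": joint angles; "qd": joint speeds; "joint_torque": joint torques, N m; "tool_pos": TCP position; "ee_rot": TCP orientation; "contact_force": force on the tool from outside, world axes, zero at the start; "ft_torque": the same for the moment, N m; "grip_width": finger opening in m.
Only numpy, scipy, OpenCV 4.12 (cv2) and the standard library are available. Lean on these libraries where they do the work, as an engineer would, in place of code of your own. Each camera call takes 0.05 s, during which the arm holds its last target.

## Working session

There is one attempt and no reset: what is moved stays moved. The work goes in short steps, Python scripts to look and compute and a tool call to move; the robot and the scene stay as the last step left them, time stands still between calls to the robot, and variables do not carry over. Pictures are saved under pics/ and viewed, and the job is handed in when it is done.

Besides the shell and the picture viewer there is one more tool, called after ">>>" as name(argument=value, ...) on one line, values as JSON. carry_out: Moves the arm, as the interface text tells. Shift numbers are shares of 20 cm and turn numbers shares of 0.5 rad, none past 1 either way. Its arguments: {"type":"object","properties":{"translation":{"type":"array","items":{"type":"array","items":{"type":"number"}}},"twist":{"type":"array","items":{"type":"number"}},"fingers":{"type":"array","items":{"type":"number"}},"squeeze":{"type":"number"}},"required":["translation","twist","fingers"]}

```bash
mkdir -p pics; ls
python3 - <<'E'
from bench import arm
import cv2,json,numpy as np
s=arm.read_state(); print(s)
for n in ["scene","top","wrist"]:
    c=arm.camera(n); cv2.imwrite(f"pics/{n}0.png",c["frame"][:,:,::-1])
    d={k:np.array(v).tolist() for k,v in c.items() if k!="frame"}; print(n,d)
    json.dump(d,open(f"{n}.json","w"))
E
```

```text
pics
{'t': 0.0, 'joints': array([-1.1276162 ,  0.33285383, -0.06469665,  1.46097409,  0.02160501,
        1.34988378, -0.0884994 ]), 'qd': array([ 6.67942913e-04, -6.56409290e-04, -6.00792580e-04, -6.70636476e-04,
        5.47591852e-04,  1.25365064e-06, -1.07963629e-03]), 'joint_torque': array([-5.54921171e-04, -6.23250389e+01,  2.45233392e-02, -3.89905787e+01,
       -6.12738566e-02,  3.97011079e-02,  1.24910630e-04]), 'tool_pos': array([0.28051919, 0.55803398, 0.20144957]), 'ee_rot': array([-1.5411739 ,  0.36548117, -0.36507456]), 'contact_force': array([-0.10403886, -0.4503274 ,  0.41471314]), 'ft_torque': array([ 0.00337723,  0.0180886 , -0.02881437]), 'grip_width': 0.08680407666804299}
scene {'fx': 395.93037360868215, 'fy': 395.93037360868215, 'cx': 325.1312000715044, 'cy': 197.83431157299776, 'eye': [1.152797600829479, -0.3229152317006743, 0.6437984006450177], 'attitude': [0.8394046948076102, 0.4574215007118879, 0.9555414257324862]}
top {'fx': 497.7264054798889, 'fy': 497.7264054798889, 'cx': 324.7150611473574, 'cy': 203.11553206954062, 'eye': [0.3562978088608537, 0.056129050065098086, 1.132604472198371], 'attitude': [0.16325404913903085, -0.167356168014434, -1.5491787349991823]}
wrist {'fx': 302.8795146581369, 'fy': 302.8795146581369, 'cx': 319.5987072835622, 'cy': 199.26048329750577, 'T_tool_cam': [[0.0002552952199598299, -0.9701182110913695, -0.24263262627525853, -0.06614731811413552], [-0.0012044937084814322, 0.24263215986291112, -0.970117613588766, -0.1828824675358012], [0.9999992420093403, 0.0005399158613691758, -0.0011065584511211963, 0.0008764560026057744], [0.0, 0.0, 0.0, 1.0]]}
```

View pics/scene0.png

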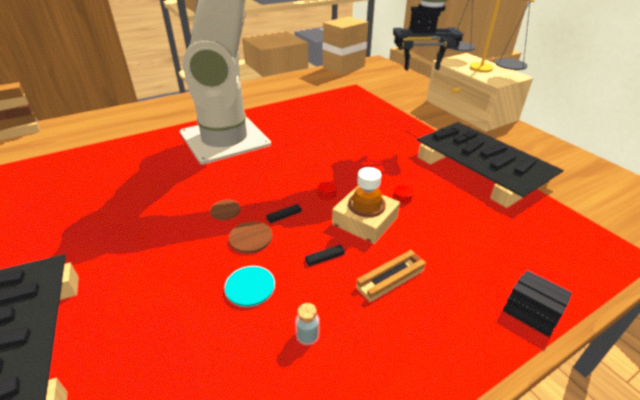

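View pics/top0.png

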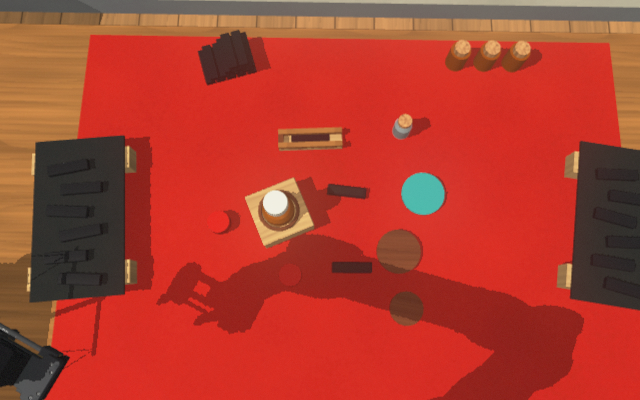

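View pics/wrist0.png

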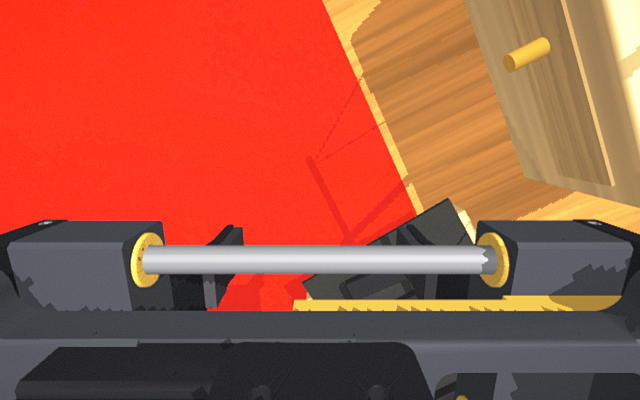

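Candidates (top view): the white cap is at (276,203), with red caps at (220,222) and (289,275). Coasters are turquoise (423,193), large brown (399,250) and small brown (406,308). I choose the white cap and the large brown coaster, and check both in close crops.

Run:
```python
import cv2,numpy as np
a=cv2.imread("pics/top0.png");s=cv2.imread("pics/scene0.png")
c1=cv2.resize(a[170:250,235:325],None,fx=6,fy=6,interpolation=cv2.INTER_CUBIC)[:, :400*2]
c2=cv2.resize(a[220:330,365:445],None,fx=5,fy=5,interpolation=cv2.INTER_CUBIC)
cv2.imwrite("pics/c1.png",c1);cv2.imwrite("pics/c2.png",c2)
cv2.imwrite("pics/c3.png",cv2.resize(s[160:250,320:415],None,fx=6,fy=6,interpolation=cv2.INTER_CUBIC))
cv2.imwrite("pics/c4.png",cv2.resize(s[190:270,200:290],None,fx=6,fy=6,interpolation=cv2.INTER_CUBIC))
```

```text
(no output)
```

View pics/c1.png

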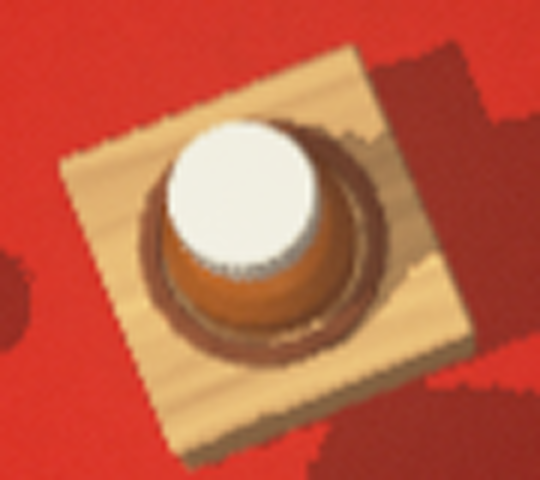

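View pics/c2.png

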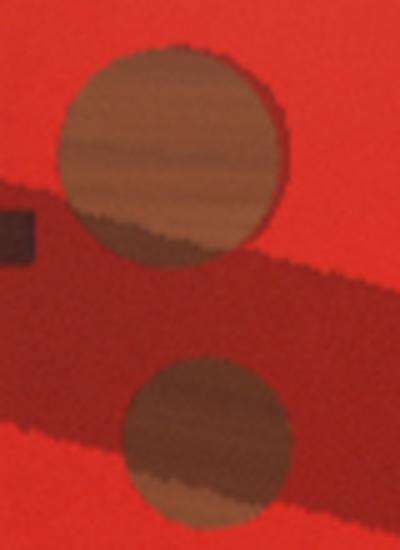

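View pics/c3.png

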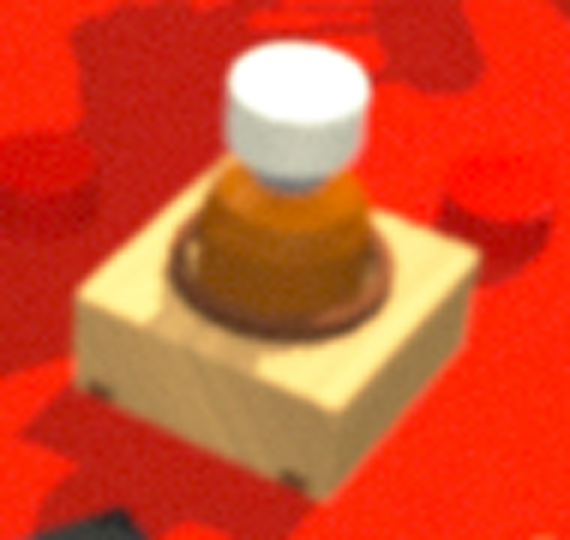

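View pics/c4.png

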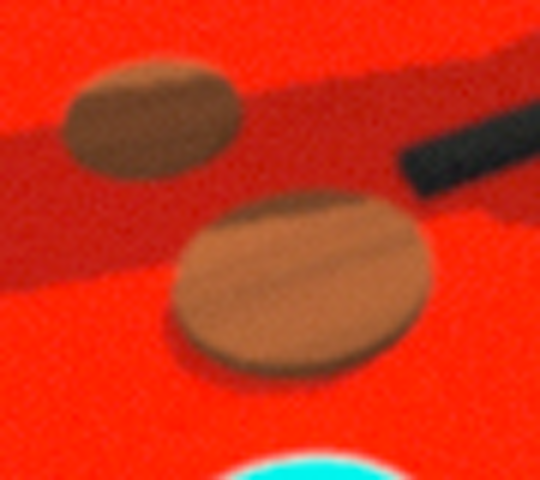

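```bash
cat > h.py <<'E'
import json,numpy as np
from scipy.spatial.transform import Rotation as R
def ray(n,u,v):
    c=json.load(open(f"{n}.json")); d=np.array([(u-c["cx"])/c["fx"],-(v-c["cy"])/c["fy"],-1.])
    d=R.from_rotvec(c["attitude"]).apply(d); return np.array(c["eye"]),d/np.linalg.norm(d)
def tri(pt,ps):
    A=np.zeros((3,3));b=np.zeros(3);rs=[ray("top",*pt),ray("scene",*ps)]
    for o,d in rs:
        P=np.eye(3)-np.outer(d,d);A+=P;b+=P@o
    x=np.linalg.solve(A,b);return x,[np.linalg.norm(np.cross(d,x-o)) for o,d in rs]
def plane(n,u,v,z):
    o,d=ray(n,u,v);return o+d*(z-o[2])/d[2]
E
python3 - <<'E'
from h import *
np.set_printoptions(precision=4,suppress=True)
print("cap",tri((275.1,202.0),(369.3,173.7)))
print("coaster",tri((398.5,251.1),(250.0,236.0)),plane("top",398.5,251.1,.012),plane("scene",250,236,.012))
for c in [(62,160),(352,45),(473,338),(185,455)]: print("blk",plane("top",c[0]/6+234.6,c[1]/6+169.6,.053))
print("blk corner",tri((352/6+234.6,45/6+169.6),(478/6+319.6,255/6+159.6)))
print("blk corner2",tri((473/6+234.6,335/6+169.6),(75/6+319.6,297/6+159.6)))
for n,p,z in [("stickA",(347,191),.014),("stickB",(352,267),.014),("vial",(403,124),.06),("mould",(311,138),.026),("small coaster",(406,308),.012)]: print(n,plane("top",*p,z))
from bench import arm
s=arm.read_state();M=R.from_rotvec(s["ee_rot"]).as_matrix();print(M)
E
```

```text
cap (array([0.5696, 0.1565, 0.141 ]), [np.float64(0.00026234658447087285), np.float64(0.00026234658447092093)])
coaster (array([ 0.4883, -0.1136,  0.0107]), [np.float64(0.00017822597841885687), np.float64(0.00017822597841884896)]) [ 0.4882 -0.1132  0.012 ] [ 0.4895 -0.1141  0.012 ]
blk [0.6003 0.2326 0.053 ]
blk [0.6461 0.1264 0.053 ]
blk [0.5359 0.079  0.053 ]
blk [0.4913 0.1827 0.053 ]
blk corner (array([0.6483, 0.1459, 0.1128]), [np.float64(0.028989127645416557), np.float64(0.02898912764541641)])
blk corner2 (array([0.5381, 0.0793, 0.047 ]), [np.float64(8.902752693931374e-05), np.float64(8.902752693922884e-05)])
stickA [0.6253 0.0039 0.014 ]
stickB [ 0.4507 -0.0082  0.014 ]
vial [ 0.7736 -0.1209  0.06  ]
mould [0.7485 0.0894 0.026 ]
small coaster [ 0.3627 -0.1277  0.012 ]
[[ 0.8935 -0.0004  0.4491]
 [-0.4491 -0.001   0.8935]
 [ 0.     -1.     -0.0011]]
```

The crops confirm it: the white cap on the amber jar, and the larger wooden disc. Now I'm moving towards the cap, high.

>>> carry_out(translation=[[0.72,-1,0.1],[0.72,-1,0.1],[0.72,-1,0.1],[0.72,-1,0.1],[0.72,-1,0.1],[0.72,-1,0.1],[0.72,-1,0.1],[0.72,-1,0.1]], twist=[0,0,0,0,0,0,0,0], fingers=[1,1,1,1,1,1,1,1], squeeze=10)

```text
t: 0.82
tool_pos: [0.4263, 0.3559, 0.2219]
ee_rot: [-1.54, 0.369, -0.369]
contact_force: [-0.4, 2.1, 0.5]
grip_width: 0.087
```

>>> carry_out(translation=[[0.717,-0.997,-0.08],[0.717,-0.997,-0.08],[0.717,-0.997,-0.08],[0.717,-0.997,-0.08],[0.717,-0.997,-0.08],[0.717,-0.997,-0.08],[0.717,-0.997,-0.08],[0.717,-0.997,-0.08],[0.717,-0.997,-0.08]], twist=[0,0,0,0,0,0,0,0,0], fingers=[1,1,1,1,1,1,1,1,1])

```text
t: 1.57
tool_pos: [0.5691, 0.1582, 0.2054]
ee_rot: [-1.54, 0.369, -0.367]
contact_force: [0.3, 0.7, 0.3]
grip_width: 0.087
```

Run:
```python
from bench import arm
import cv2,numpy as np
s=arm.read_state(); print(s["t"],s["joints"],s["tool_pos"],s["contact_force"])
f=arm.camera("wrist")["frame"];cv2.imwrite("pics/wrist1.png",f[:,:,::-1])
f=arm.camera("scene")["frame"];cv2.imwrite("pics/scene1.png",cv2.resize(f[80:260,280:480,::-1],None,fx=4,fy=3.3333))
```

```text
1.5667 [-0.55222738  0.25373563  0.24521658  1.56446793 -0.06246505  1.3322115
  0.80193721] [0.56910916 0.15815336 0.20536726] [0.27509728 0.74542306 0.28099703]
```

View pics/wrist1.png

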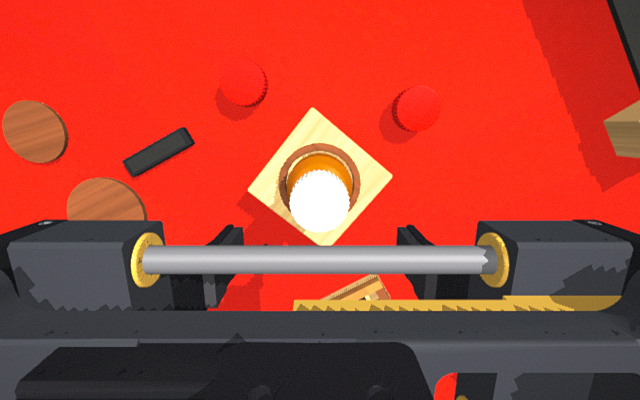

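View pics/scene1.png

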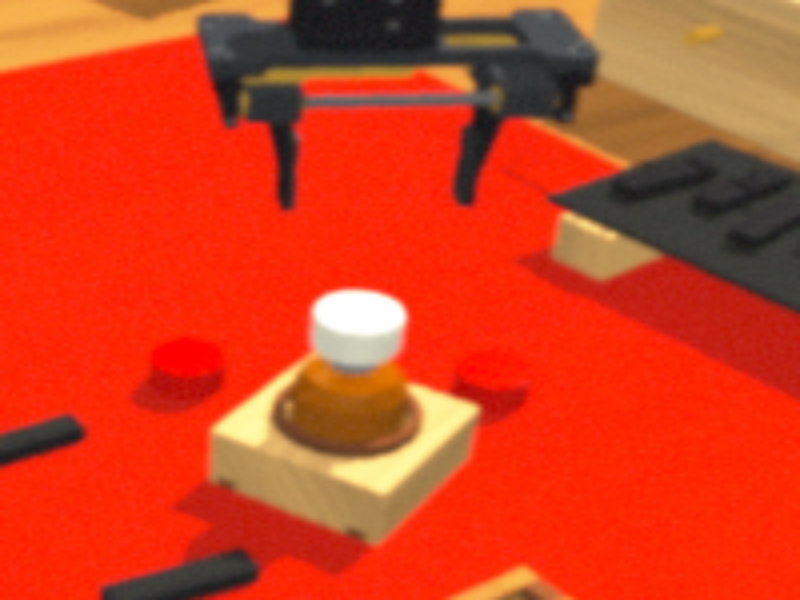

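Run:
```python
from h import *
import cv2
np.set_printoptions(precision=4,suppress=True)
c=json.load(open("wrist.json"));T=np.array(c["T_tool_cam"])
p=np.array([0.5691,0.1582,0.20537]);from bench import arm
s=arm.read_state();print(s["tool_pos"],s["t"]);M=R.from_rotvec(s["ee_rot"]).as_matrix()
f=cv2.imread("pics/wrist1.png");m=(f.min(2)>200).astype(np.uint8)
m[:100]=0;m[245:]=0;m[:,:270]=0;m[:,370:]=0
ct=max(cv2.findContours(m,0,1)[0],key=cv2.contourArea);e=cv2.minEnclosingCircle(ct);print(e,cv2.boundingRect(ct))
def wr(u,v,z):
    d=M@(T[:3,:3]@np.array([(u-c["cx"])/c["fx"],-(v-c["cy"])/c["fy"],-1]));o=p+M@T[:3,3];return o+d*(z-o[2])/d[2]
for z in(.135,.141,.147):print(z,wr(*e[0],z),wr(289,202,z)-wr(351,202,z))
cv2.imwrite("pics/w1c.png",cv2.resize(f[130:250,240:400],None,fx=5,fy=5,interpolation=cv2.INTER_CUBIC))
```

```text
[0.5689 0.1588 0.2057] 1.6667
((319.0, 201.0), 31.40073585510254) (289, 170, 61, 63)
0.135 [0.5682 0.1593 0.135 ] [-0.0242 -0.0478  0.    ]
0.141 [0.5669 0.16   0.141 ] [-0.0236 -0.0467  0.    ]
0.147 [0.5655 0.1607 0.147 ] [-0.023  -0.0455  0.    ]
```

View pics/w1c.png

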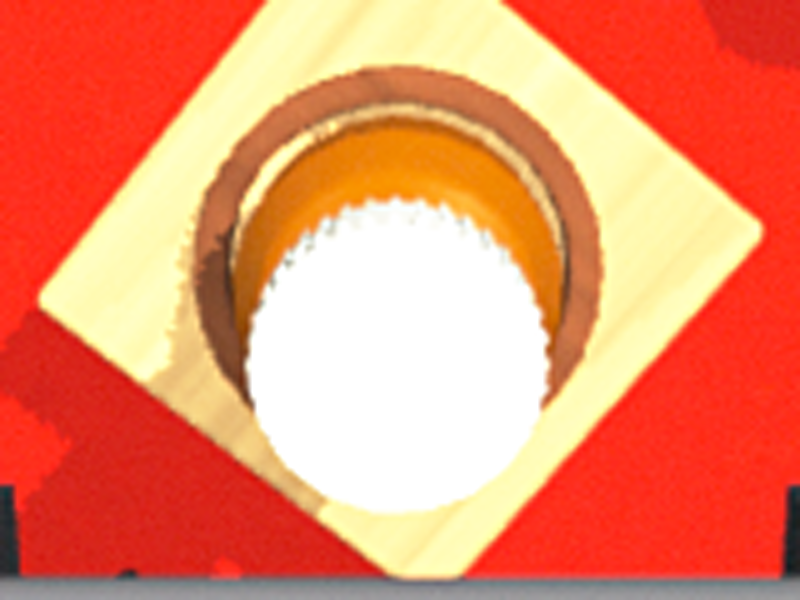

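The wrist crop shows the cap's disc centred at pixel (319,202), between the fingers. Both estimates agree to about 4 mm, so I go to the midpoint, descend and close softly.

>>> carry_out(translation=[[-0.003,-0.002,-0.15],[-0.003,-0.002,-0.3],[-0.003,-0.002,-0.39],[-0.003,-0.002,-0.39],[-0.003,-0.002,-0.39],[-0.003,-0.002,-0.39]], twist=[0,0,0,0,0,0], fingers=[1,1,1,0.8,0.7,0.65], squeeze=8)

```text
t: 2.17
tool_pos: [0.5688, 0.1595, 0.1293]
ee_rot: [-1.539, 0.365, -0.367]
contact_force: [-0.4, -0.6, 0.7]
grip_width: 0.0744
```

>>> carry_out(translation=[[0,0,0],[0,0,0],[0,0,0],[0,0,0],[0,0,0],[0,0,0]], twist=[0,0,0,0,0,0], fingers=[0.5,0.4,0.4,0.4,0.4,0.4], squeeze=8)

```text
t: 2.67
tool_pos: [0.5688, 0.1594, 0.1294]
ee_rot: [-1.539, 0.365, -0.367]
contact_force: [0.6, -0.2, -0.0]
grip_width: 0.0379
```

Run:
```python
from bench import arm
import cv2
s=arm.read_state(); print(s["t"],s["tool_pos"],s["contact_force"],s["ft_torque"],s["grip_width"])
f=arm.camera("scene")["frame"];cv2.imwrite("pics/scene2.png",cv2.resize(f[110:240,310:440,::-1],None,fx=4.5,fy=4.5,interpolation=cv2.INTER_CUBIC))
```

```text
2.6667 [0.56884416 0.15944792 0.12942973] [ 0.56697313 -0.17783231 -0.02834621] [ 0.03535405 -0.00848152 -0.01153053] 0.03793930274773153
```

View pics/scene2.png

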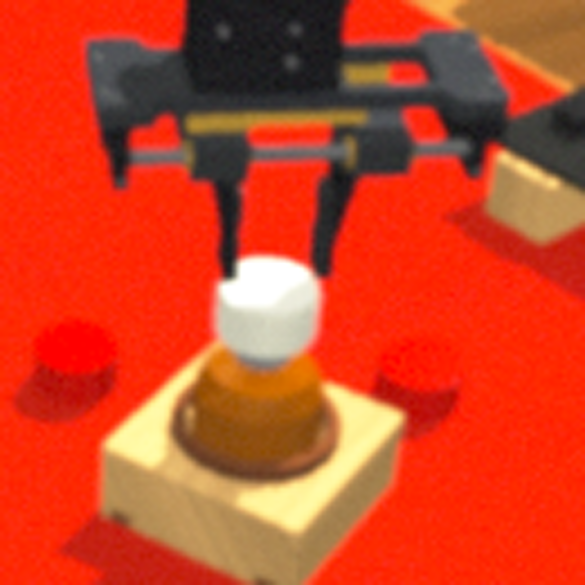

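Run:
```python
from h import *
def proj(n,p):
    c=json.load(open(f"{n}.json"));q=R.from_rotvec(c["attitude"]).inv().apply(np.array(p)-c["eye"])
    return c["cx"]-c["fx"]*q[0]/q[2], c["cy"]+c["fy"]*q[1]/q[2]
M=R.from_rotvec([-1.539,.365,-.367]).as_matrix();p=np.array([.5688,.1594,.1294])
for z in (-.02,.02):
  t=p+M@[0,.011,z];u=proj("scene",t);print(t,u,((u[0]-310)*4.5,(u[1]-110)*4.5),proj("top",t))
print(proj("scene",[.5696,.1565,.141]))
from bench import arm
import cv2
for n,(a,b,c,d) in {"top":(150,260,215,335),"wrist":(130,330,180,460)}.items():
  f=arm.camera(n)["frame"];cv2.imwrite(f"pics/{n}3.png",cv2.resize(f[a:b,c:d,::-1],None,fx=5 if n=="top" else 2.8,fy=5 if n=="top" else 2.8,interpolation=cv2.INTER_CUBIC))
```

```text
[0.55981425 0.14154335 0.11838201] (np.float64(360.66258062300886), np.float64(181.6346145484012)) (np.float64(227.9816128035399), np.float64(322.35576546780544)) (np.float64(283.0219048038731), np.float64(208.9252502834075))
[0.57781598 0.1772636  0.11841802] (np.float64(377.7734935499992), np.float64(181.0212330205182)) (np.float64(304.9807209749965), np.float64(319.59554859233185)) (np.float64(266.17256818080017), np.float64(200.19669211100145))
(np.float64(369.2102301869509), np.float64(173.72730742499903))
```

View pics/top3.png

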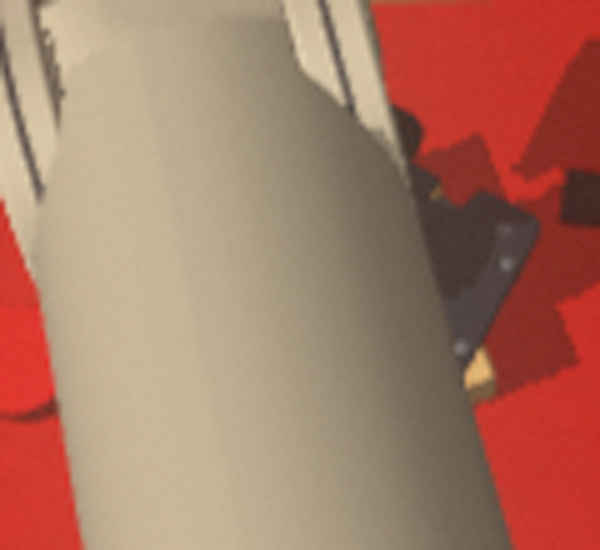

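View pics/wrist3.png

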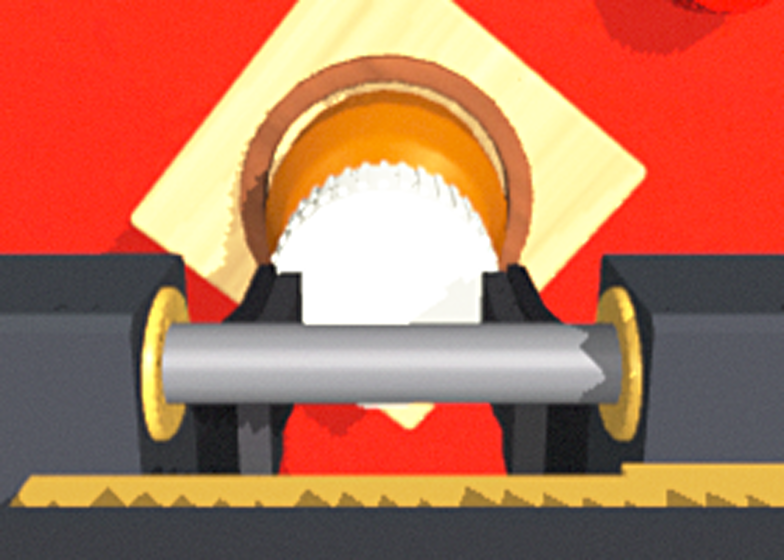

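```bash
cat >> h.py <<'E'
def proj(n,p):
    c=json.load(open(f"{n}.json"));q=R.from_rotvec(c["attitude"]).inv().apply(np.array(p)-c["eye"])
    return np.round([c["cx"]-c["fx"]*q[0]/q[2], c["cy"]+c["fy"]*q[1]/q[2]],1)
E
python3 - <<'E'
from h import *
import cv2
M=R.from_rotvec([-1.539,.365,-.367]).as_matrix()
for p,w in [([.2805,.558,.2015],.0434),([.5689,.1588,.2057],.0434),([.5688,.1594,.1294],.019)]:
  for z in (-w,w):
    print(p,[proj("scene",np.array(p)+M@[0,a,z]).tolist() for a in(-.02,0,.011)])
c=json.load(open("wrist.json"));T=np.array(c["T_tool_cam"])
for w in(.019,):
  for x in(-.0095,.0095):
   for y in(-.02,-.008,0,.011):
    q=np.linalg.inv(T)@[x,y,w,1];u=c["cx"]-c["fx"]*q[0]/q[2];v=c["cy"]+c["fy"]*q[1]/q[2];print("wrist",x,y,[round((u-180)*2.8),round((v-130)*2.8)])
f=cv2.imread("pics/scene0.png");cv2.imwrite("pics/s0g.png",cv2.resize(f[0:100,370:490],None,fx=6,fy=6,interpolation=cv2.INTER_CUBIC))
E
```

```text
[0.2805, 0.558, 0.2015] [[407.2, 69.6], [406.3, 76.0], [405.8, 79.5]]
[0.2805, 0.558, 0.2015] [[434.9, 69.1], [433.8, 75.5], [433.1, 79.0]]
[0.5689, 0.1588, 0.2057] [[353.0, 141.1], [352.5, 149.2], [352.2, 153.6]]
[0.5689, 0.1588, 0.2057] [[393.0, 139.9], [391.9, 148.0], [391.3, 152.4]]
[0.5688, 0.1594, 0.1294] [[362.0, 170.4], [361.4, 177.7], [361.1, 181.6]]
[0.5688, 0.1594, 0.1294] [[378.6, 169.8], [377.8, 177.1], [377.3, 181.0]]
wrist -0.0095 -0.02 [479, 270]
wrist -0.0095 -0.008 [474, 252]
wrist -0.0095 0 [470, 241]
wrist -0.0095 0.011 [466, 227]
wrist 0.0095 -0.02 [477, 357]
wrist 0.0095 -0.008 [472, 333]
wrist 0.0095 0 [469, 320]
wrist 0.0095 0.011 [464, 302]
```

View pics/s0g.png

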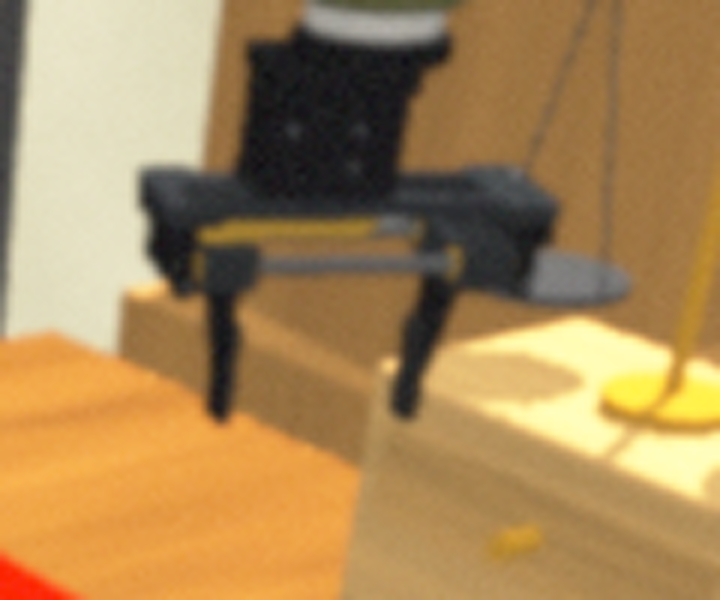

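The fingers closed to 38 mm with no contact. Both the scene and wrist pictures put the real fingertips about 20 mm behind the TCP reading (scene tips at row ~171, not 181), so they are still above the cap. I'll reopen, shift 2 mm along the jaws, go 34 mm lower, and look before closing.

>>> carry_out(translation=[[-0.005,-0.009,0.02],[-0.005,-0.009,0.02],[-0.005,-0.009,0.02],[-0.005,-0.009,0.02],[-0.005,-0.009,0.0],[-0.005,-0.009,-0.1],[-0.005,-0.009,-0.17],[-0.005,-0.009,-0.17],[-0.005,-0.009,-0.17]], twist=[0,0,0,0,0,0,0,0,0], fingers=[1,1,1,1,1,1,1,1,1])

```text
t: 3.57
tool_pos: [0.5672, 0.1575, 0.0947]
ee_rot: [-1.54, 0.366, -0.365]
contact_force: [-0.1, -0.3, 0.1]
grip_width: 0.0843
```

```bash
cat > look.py <<'E'
from bench import arm
import cv2,sys
k=sys.argv[1]
s=arm.read_state(); print(round(s["t"],2),s["joints"].round(3),s["tool_pos"].round(4),s["contact_force"].round(2),s["ft_torque"].round(3),round(s["grip_width"],4))
f=arm.camera("scene")["frame"][110:240,310:440,::-1]
g=arm.camera("wrist")["frame"][130:330,200:440,::-1]
import numpy as np
cv2.imwrite(f"pics/v{k}.png",np.hstack([cv2.resize(f,(400,400),interpolation=cv2.INTER_CUBIC),cv2.resize(g,(400,333))[:333].__class__(0) if False else cv2.copyMakeBorder(cv2.resize(g,(400,333)),0,67,0,0,0)]))
E
python3 look.py 4
```

```text
3.57 [-0.541  0.336  0.233  1.703 -0.085  1.113  0.821] [0.5672 0.1575 0.0947] [-0.13 -0.28  0.06] [ 0.024 -0.005 -0.028] 0.0843
```

View pics/v4.png

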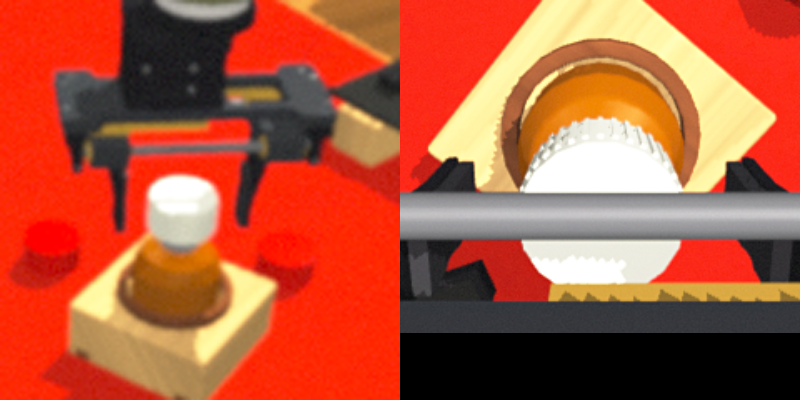

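The fingers now straddle the cap centrally, with the tips just above the rim. I'm closing softly.

>>> carry_out(translation=[[0,0,0],[0,0,0],[0,0,0],[0,0,0],[0,0,0],[0,0,0]], twist=[0,0,0,0,0,0], fingers=[0.4,0.4,0.4,0.4,0.4,0.4], squeeze=10)

```text
t: 4.17
tool_pos: [0.5683, 0.1578, 0.0962]
ee_rot: [-1.538, 0.364, -0.367]
contact_force: [0.2, -0.4, -0.3]
grip_width: 0.0548
```

```bash
python3 look.py 5
```

```text
4.17 [-0.541  0.334  0.234  1.701 -0.085  1.113  0.821] [0.5683 0.1578 0.0962] [ 0.23 -0.43 -0.34] [ 0.009  0.022 -0.045] 0.0548
```

View pics/v5.png

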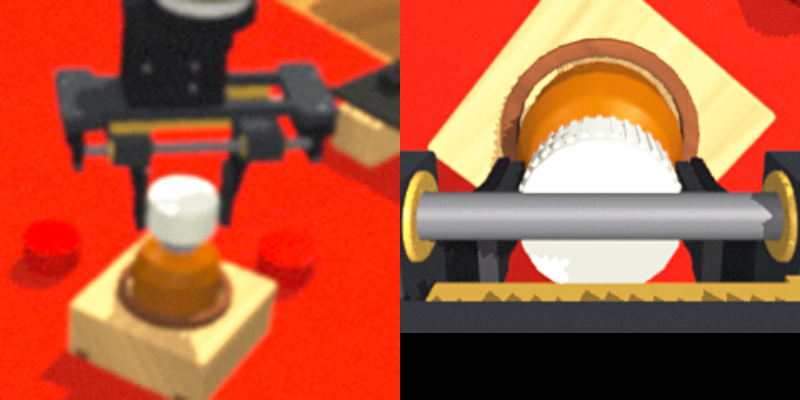

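>>> carry_out(translation=[[0,0,0],[0,0,0],[0,0,0],[0,0,0]], twist=[0,0,0,0], fingers=[0.3,0.3,0.3,0.3], squeeze=10)

```text
t: 4.6
tool_pos: [0.5683, 0.1579, 0.0962]
ee_rot: [-1.538, 0.364, -0.367]
contact_force: [-0.1, 0.3, -0.9]
grip_width: 0.0493
```

>>> carry_out(translation=[[0,0,0],[0,0,0],[0,0,0]], twist=[0,0,0], fingers=[0,0,0], squeeze=40)

```text
t: 4.85
tool_pos: [0.5683, 0.1579, 0.0962]
ee_rot: [-1.538, 0.364, -0.367]
contact_force: [0.3, 0.3, 0.1]
grip_width: 0.0485
```

Gripped at 48.5 mm. I press in small steps while watching the force.

>>> carry_out(translation=[[0,0,-0.01],[0,0,-0.02],[0,0,-0.02]], twist=[0,0,0], fingers=[0,0,0])

```text
t: 5.1
tool_pos: [0.5684, 0.158, 0.0918]
ee_rot: [-1.538, 0.364, -0.367]
contact_force: [0.6, 0.2, 1.3]
grip_width: 0.0486
```

>>> carry_out(translation=[[0,0,-0.01],[0,0,-0.015],[0,0,-0.015]], twist=[0,0,0], fingers=[0,0,0])

```text
t: 5.35
tool_pos: [0.5683, 0.1579, 0.0886]
ee_rot: [-1.538, 0.364, -0.367]
contact_force: [-1.2, -0.8, 2.3]
grip_width: 0.0486
```

>>> carry_out(translation=[[0,0,-0.01],[0,0,-0.015],[0,0,-0.015]], twist=[0,0,0], fingers=[0,0,0])

```text
t: 5.6
tool_pos: [0.5684, 0.1579, 0.0855]
ee_rot: [-1.538, 0.364, -0.367]
contact_force: [-1.2, 0.9, 2.8]
grip_width: 0.0486
```

>>> carry_out(translation=[[0,0,-0.01],[0,0,-0.015],[0,0,-0.015]], twist=[0,0,0], fingers=[0,0,0])

```text
t: 5.85
tool_pos: [0.5685, 0.1579, 0.0828]
ee_rot: [-1.538, 0.364, -0.367]
contact_force: [-3.2, -1.3, 9.5]
grip_width: 0.0484
```

>>> carry_out(translation=[[0,0,-0.005],[0,0,-0.01],[0,0,-0.01]], twist=[0,0,0], fingers=[0,0,0])

```text
t: 6.1
tool_pos: [0.5685, 0.158, 0.0815]
ee_rot: [-1.538, 0.364, -0.367]
contact_force: [-5.1, -1.5, 10.3]
grip_width: 0.0486
```

```bash
python3 look.py 6
```

```text
6.1 [-0.539  0.35   0.231  1.715 -0.09   1.084  0.825] [0.5685 0.158  0.0815] [-5.07 -1.51 10.25] [-0.266  0.955 -0.019] 0.0486
```

View pics/v6.png

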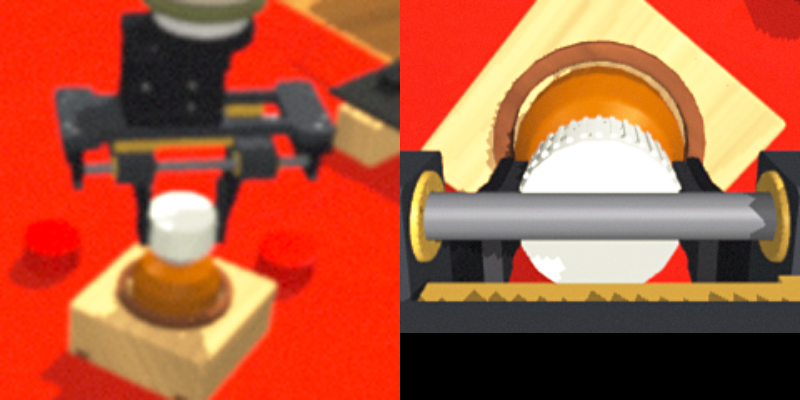

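>>> carry_out(translation=[[-0.005,-0.001,-0.005],[-0.005,-0.001,-0.01],[-0.005,-0.001,-0.01],[-0.005,-0.001,-0.01]], twist=[0,0,0,0], fingers=[0,0,0,0])

```text
t: 6.53
tool_pos: [0.5685, 0.158, 0.081]
ee_rot: [-1.536, 0.362, -0.369]
contact_force: [-2.1, -0.8, 11.3]
grip_width: 0.0486
```

>>> carry_out(translation=[[-0.003,0,-0.01],[-0.003,0,-0.015],[-0.003,0,-0.015],[-0.003,0,-0.015]], twist=[0,0,0,0], fingers=[0,0,0,0])

```text
t: 6.87
tool_pos: [0.5686, 0.1581, 0.0793]
ee_rot: [-1.535, 0.361, -0.37]
contact_force: [-5.4, -1.8, 12.7]
grip_width: 0.0487
```

>>> carry_out(translation=[[-0.006,0,-0.01],[-0.012,-0.002,-0.015],[-0.012,-0.002,-0.015],[-0.012,-0.002,-0.015]], twist=[0,0,0,0], fingers=[0,0,0,0])

```text
t: 7.2
tool_pos: [0.5687, 0.1581, 0.0788]
ee_rot: [-1.532, 0.357, -0.374]
contact_force: [1.0, -0.8, 15.3]
grip_width: 0.0484
```

Run:
```python
from h import *
from bench import arm
s=arm.read_state();print(s["tool_pos"],s["contact_force"],s["ft_torque"]);print(R.from_rotvec(s["ee_rot"]).as_matrix().round(4))
```

```text
[0.56871759 0.158133   0.07876439] [ 0.97604564 -0.8289208  15.33320708] [-0.10061336 -0.24055716 -0.02815249]
[[ 0.8929  0.0121  0.4502]
 [-0.4503  0.0047  0.8929]
 [ 0.0087 -0.9999  0.0097]]
```

At 15.3 N with little side load. Now I turn counter-clockwise, keeping the same downward target.

>>> carry_out(translation=[[-0.012,-0.002,-0.0125],[-0.012,-0.002,-0.0125],[-0.012,-0.002,-0.0125],[-0.012,-0.002,-0.0125],[-0.012,-0.002,-0.0125]], twist=[0.1,0.2,0.3,0.4,0.5], fingers=[0,0,0,0,0])

```text
t: 7.62
tool_pos: [0.5686, 0.1583, 0.0786]
ee_rot: [-1.553, 0.157, -0.18]
contact_force: [-0.8, -0.2, 15.0]
grip_width: 0.0481
```

>>> carry_out(translation=[[-0.012,-0.002,-0.0115],[-0.012,-0.002,-0.0115],[-0.012,-0.002,-0.0115],[-0.012,-0.002,-0.0115],[-0.012,-0.002,-0.0115],[-0.012,-0.002,-0.0115],[-0.012,-0.002,-0.0115],[-0.012,-0.002,-0.0115]], twist=[0.12,0.24,0.36,0.48,0.6,0.72,0.84,0.96], fingers=[0,0,0,0,0,0,0,0])

```text
t: 8.28
tool_pos: [0.5683, 0.1584, 0.0787]
ee_rot: [-1.545, -0.223, 0.197]
contact_force: [-1.1, -2.0, 15.6]
grip_width: 0.0487
```

>>> carry_out(translation=[[-0.012,-0.002,-0.012],[-0.012,-0.002,-0.012],[-0.012,-0.002,-0.012],[-0.012,-0.002,-0.012],[-0.012,-0.002,-0.012],[-0.012,-0.002,-0.012],[-0.012,-0.002,-0.012],[-0.012,-0.002,-0.012]], twist=[0.12,0.24,0.36,0.48,0.6,0.72,0.84,0.96], fingers=[0,0,0,0,0,0,0,0])

```text
t: 8.95
tool_pos: [0.5683, 0.1584, 0.0787]
ee_rot: [-1.472, -0.6, 0.571]
contact_force: [0.0, -1.2, 14.7]
grip_width: 0.0486
```

```bash
python3 - <<'E'
from h import *
a=R.from_rotvec([-1.532,.357,-.374]).as_matrix()
from bench import arm
s=arm.read_state();M=R.from_rotvec(s["ee_rot"]).as_matrix()
f=lambda m:np.arctan2(m[1,2],m[0,2])
print(f(M)-f(a),s["joints"].round(3),s["ft_torque"].round(3),s["contact_force"].round(2))
E
python3 look.py 7
```

```text
1.2171051150843628 [-0.371  0.34   0.04   1.722 -0.037  1.064  2.006] [-0.089 -0.057 -0.15 ] [ 0.05 -1.22 14.67]
8.95 [-0.371  0.34   0.04   1.722 -0.037  1.064  2.006] [0.5683 0.1584 0.0787] [ 0.05 -1.22 14.67] [-0.089 -0.057 -0.15 ] 0.0486
```

View pics/v7.png

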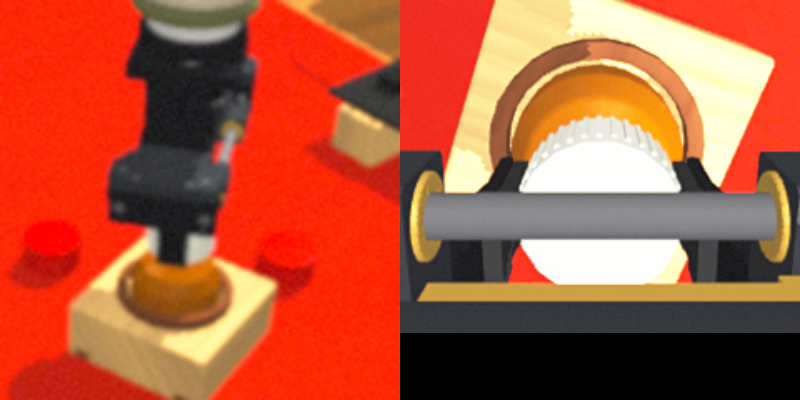

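Turned 1.22 rad at 14.7 N. I add a little more, then rise gently.

>>> carry_out(translation=[[-0.012,-0.002,-0.012],[-0.012,-0.002,-0.012],[-0.012,-0.002,-0.012]], twist=[0.1,0.17,0.17], fingers=[0,0,0])

```text
t: 9.3
tool_pos: [0.5683, 0.1583, 0.0788]
ee_rot: [-1.452, -0.67, 0.634]
contact_force: [1.1, 0.4, 15.2]
grip_width: 0.049
```

>>> carry_out(translation=[[-0.006,0,0.005],[-0.003,0,0.015],[0,0,0.03],[0,0,0.04],[0,0,0.05],[0,0,0.05]], twist=[0,0,0,0,0,0], fingers=[0,0,0,0,0,0])

```text
t: 9.8
tool_pos: [0.5683, 0.1583, 0.0889]
ee_rot: [-1.452, -0.67, 0.634]
contact_force: [-0.6, -0.3, 2.2]
grip_width: 0.0488
```

>>> carry_out(translation=[[0,0,0.015],[0,0,0.03],[0,0,0.045],[0,0,0.045]], twist=[0,0,0,0], fingers=[0,0,0,0])

```text
t: 10.13
tool_pos: [0.5683, 0.1584, 0.0983]
ee_rot: [-1.452, -0.67, 0.634]
contact_force: [-0.7, 0.3, 0.8]
grip_width: 0.0483
```

>>> carry_out(translation=[[0,0,0.008],[0,0,0.012],[0,0,0.012],[0,0,0.012]], twist=[0,0,0,0], fingers=[0,0,0,0])

```text
t: 10.47
tool_pos: [0.5683, 0.1584, 0.1007]
ee_rot: [-1.452, -0.67, 0.634]
contact_force: [-0.0, 0.7, -0.6]
grip_width: 0.0489
```

>>> carry_out(translation=[[0,0,0.01],[0,0,0.02],[0,0,0.03],[0,0,0.03]], twist=[0,0,0,0], fingers=[0,0,0,0])

```text
t: 10.8
tool_pos: [0.5682, 0.1584, 0.107]
ee_rot: [-1.452, -0.67, 0.634]
contact_force: [0.5, 0.9, -2.2]
grip_width: 0.0488
```

```bash
python3 look.py 8
```

```text
10.8 [-0.36   0.309  0.028  1.698 -0.032  1.114  2.088] [0.5682 0.1584 0.107 ] [ 0.45  0.92 -2.25] [ 0.079  0.016 -0.133] 0.0488
```

View pics/v8.png

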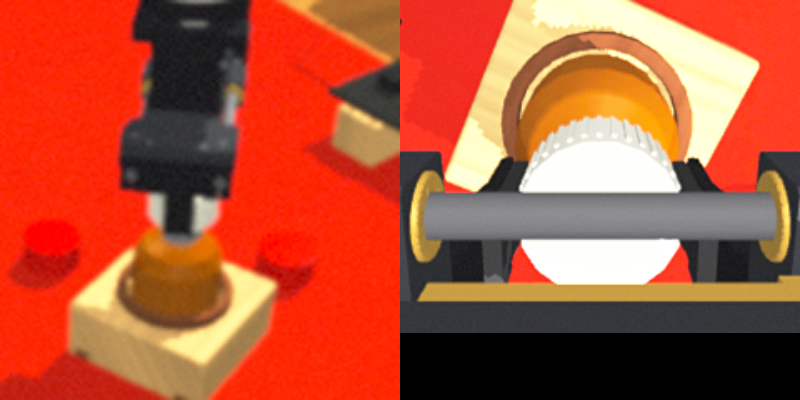

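>>> carry_out(translation=[[0,0,0.01],[0,0,0.02],[0,0,0.025],[0,0,0.025]], twist=[0,0,0,0], fingers=[0,0,0,0])

```text
t: 11.23
tool_pos: [0.5683, 0.1583, 0.1122]
ee_rot: [-1.452, -0.67, 0.634]
contact_force: [0.7, 0.1, -0.6]
grip_width: 0.0487
```

Rising freely. Continuing to lift.

>>> carry_out(translation=[[0,0,0.02],[0,0,0.04],[0,0,0.07],[0,0,0.1],[0,0,0.13],[0,0,0.16],[0,0,0.19],[0,0,0.22],[0,0,0.25],[0,0,0.25]], twist=[0,0,0,0,0,0,0,0,0,0], fingers=[0,0,0,0,0,0,0,0,0,0])

```text
t: 12.07
tool_pos: [0.5689, 0.1585, 0.1637]
ee_rot: [-1.452, -0.672, 0.632]
contact_force: [0.7, 0.5, 0.0]
grip_width: 0.0486
```

```bash
python3 look.py 9
```

```text
12.07 [-0.363  0.261  0.031  1.634 -0.03   1.224  2.085] [0.5689 0.1585 0.1637] [0.67 0.45 0.02] [0.001 0.069 0.035] 0.0486
```

View pics/v9.png

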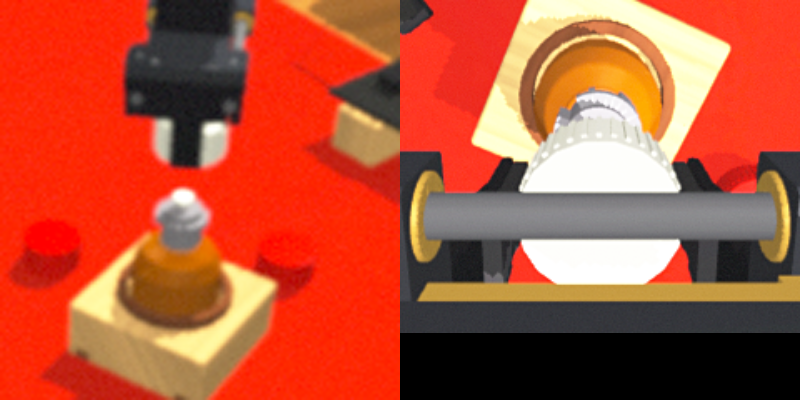

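The cap is off (the neck shows at (183,205)). Carrying it to the coaster, turning back for joint 7 range.

>>> carry_out(translation=[[-0.02,-0.1,0.05],[-0.06,-0.25,0.05],[-0.12,-0.4,0.05],[-0.16,-0.55,0.05],[-0.2,-0.68,0.05],[-0.2,-0.68,0.05],[-0.2,-0.68,0.05]], twist=[-0.2,-0.4,-0.6,-0.8,-1,-1,-1], fingers=[0,0,0,0,0,0,0])

```text
t: 12.75
tool_pos: [0.5279, 0.0208, 0.1722]
ee_rot: [-1.543, -0.283, 0.241]
contact_force: [-0.2, 0.6, -0.9]
grip_width: 0.0485
```

>>> carry_out(translation=[[-0.04,-0.12,0],[-0.08,-0.26,0],[-0.12,-0.4,0],[-0.16,-0.54,-0.05],[-0.2,-0.667,-0.15],[-0.2,-0.667,-0.3],[-0.2,-0.667,-0.45],[-0.2,-0.667,-0.56],[-0.2,-0.667,-0.56],[-0.2,-0.667,-0.56]], twist=[-0.2,-0.4,-0.6,-0.8,-1,-1,-1,-1,-1,-1], fingers=[0,0,0,0,0,0,0,0,0,0])

```text
t: 13.58
tool_pos: [0.4876, -0.1116, 0.0597]
ee_rot: [-1.562, 0.108, -0.149]
contact_force: [0.7, 0.3, 0.9]
grip_width: 0.0489
```

```bash
cat > look2.py <<'E'
from bench import arm
import cv2,sys,numpy as np
k=sys.argv[1]
s=arm.read_state(); print(round(s["t"],2),s["joints"].round(3),s["tool_pos"].round(4),s["contact_force"].round(2),s["ft_torque"].round(3),round(s["grip_width"],4))
f=arm.camera("scene")["frame"][140:290,180:330,::-1]
g=arm.camera("wrist")["frame"][50:330,150:490,::-1]
cv2.imwrite(f"pics/v{k}.png",np.hstack([cv2.resize(f,(400,400),interpolation=cv2.INTER_CUBIC),cv2.copyMakeBorder(cv2.resize(g,(400,330)),0,70,0,0,0)]))
E
python3 look2.py 10
```

```text
13.58 [-0.125  0.173  0.287  1.987 -0.068  0.963  1.602] [ 0.4876 -0.1116  0.0597] [0.69 0.34 0.9 ] [-0.015  0.044 -0.028] 0.0489
```

View pics/v10.png

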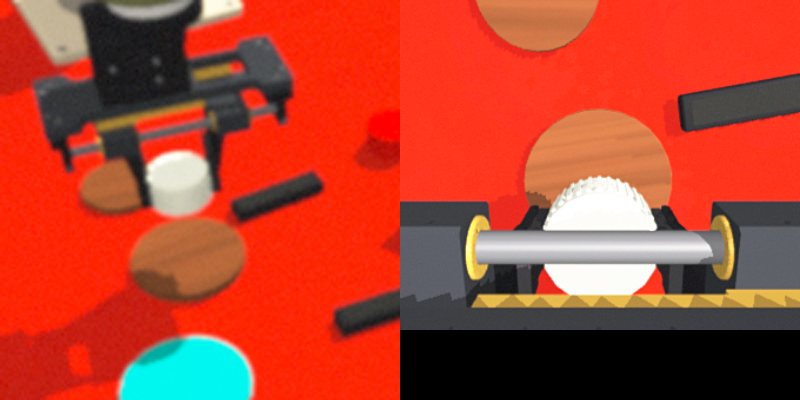

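>>> carry_out(translation=[[0.002,0,-0.08],[0.002,0,-0.16],[0.002,0,-0.22],[0.002,0,-0.26],[0.002,0,-0.28],[0.002,0,-0.28]], twist=[0,0,0,0,0,0], fingers=[0,0,0,0,0,0])

```text
t: 14.18
tool_pos: [0.49, -0.112, 0.0059]
ee_rot: [-1.562, 0.104, -0.153]
contact_force: [0.2, 0.1, -0.6]
grip_width: 0.0489
```

>>> carry_out(translation=[[0,0,-0.01],[0,0,-0.02],[0,0,-0.02]], twist=[0,0,0], fingers=[0,0,0])

```text
t: 14.43
tool_pos: [0.4903, -0.112, 0.0022]
ee_rot: [-1.562, 0.104, -0.153]
contact_force: [0.7, -0.1, 0.6]
grip_width: 0.0482
```

```bash
python3 look2.py 11
```

```text
14.43 [-0.111  0.264  0.277  2.027 -0.107  0.832  1.634] [ 0.4903 -0.112   0.0022] [ 0.66 -0.07  0.65] [0.026 0.076 0.008] 0.0482
```

View pics/v11.png

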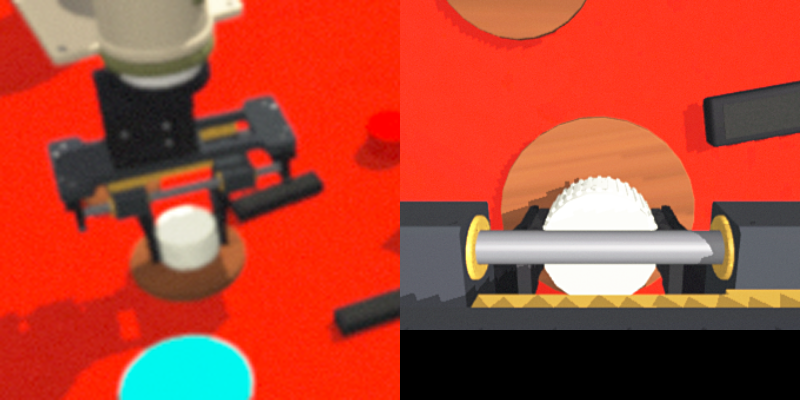

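>>> carry_out(translation=[[0,0,-0.01],[0,0,-0.02],[0,0,-0.02]], twist=[0,0,0], fingers=[0,0,0])

```text
t: 14.78
tool_pos: [0.49, -0.112, -0.0021]
ee_rot: [-1.562, 0.104, -0.153]
contact_force: [0.3, 0.2, 0.3]
grip_width: 0.0487
```

>>> carry_out(translation=[[0,0,-0.005],[0,0,-0.01],[0,0,-0.01]], twist=[0,0,0], fingers=[0,0,0])

```text
t: 15.03
tool_pos: [0.4899, -0.112, -0.0043]
ee_rot: [-1.562, 0.105, -0.153]
contact_force: [-1.5, -0.6, 0.2]
grip_width: 0.0488
```

>>> carry_out(translation=[[0,0,-0.005],[0,0,-0.01],[0,0,-0.01]], twist=[0,0,0], fingers=[0,0,0])

```text
t: 15.28
tool_pos: [0.4905, -0.112, -0.0052]
ee_rot: [-1.561, 0.104, -0.154]
contact_force: [-4.7, 2.5, 14.8]
grip_width: 0.0493
```

>>> carry_out(translation=[[0,0,-0.005],[0,0,-0.007],[0,0,-0.007]], twist=[0,0,0], fingers=[0,0,0])

```text
t: 15.53
tool_pos: [0.4905, -0.1119, -0.0052]
ee_rot: [-1.561, 0.105, -0.154]
contact_force: [-9.3, 1.1, 21.1]
grip_width: 0.0486
```

```bash
python3 look2.py 12
```

```text
15.53 [-0.108  0.277  0.275  2.03  -0.114  0.817  1.639] [ 0.4905 -0.1119 -0.0052] [-9.31  1.05 21.14] [ 0.228  2.172 -0.106] 0.0486
```

View pics/v12.png

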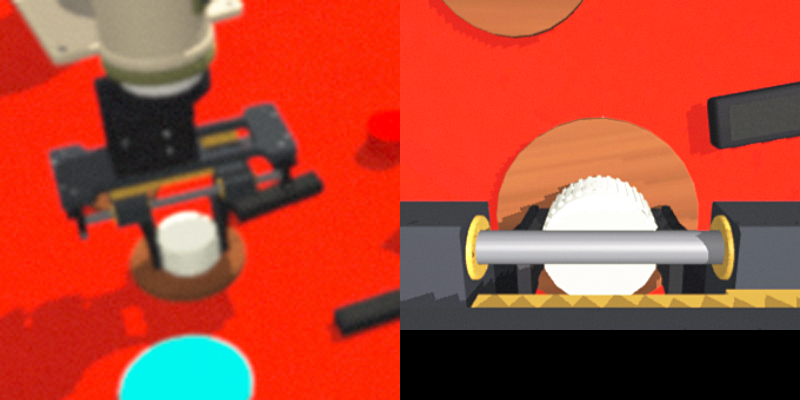

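The cap touches down at the predicted height. I ease the force off, then open.

>>> carry_out(translation=[[0,0,0.001],[0,0,0.001],[0,0,0.001],[0,0,0.001],[0,0,0.001],[0,0,0.001],[0,0,0.001]], twist=[0,0,0,0,0,0,0], fingers=[0,0,0.7,0.75,0.75,0.75,0.75])

```text
t: 16.22
tool_pos: [0.4904, -0.1119, -0.0051]
ee_rot: [-1.561, 0.105, -0.154]
contact_force: [0.7, 0.5, -0.9]
grip_width: 0.0642
```

```bash
python3 look2.py 13
```

```text
16.22 [-0.108  0.277  0.275  2.03  -0.114  0.817  1.639] [ 0.4904 -0.1119 -0.0051] [ 0.74  0.52 -0.85] [-0.007  0.055 -0.051] 0.0642
```

View pics/v13.png

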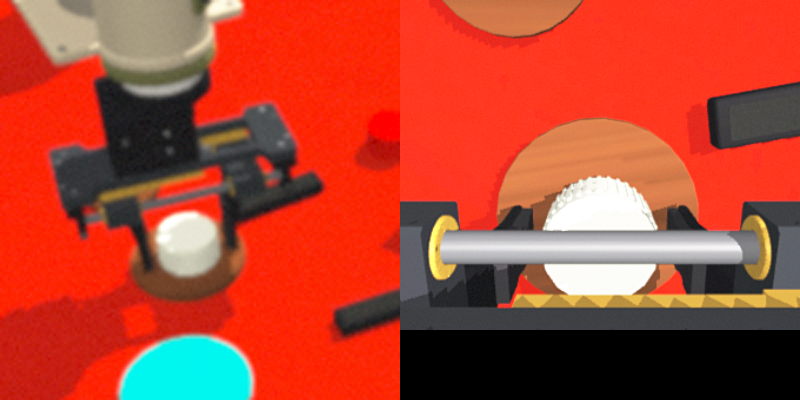

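Released and standing. I rise straight up and then back away for a final check.

>>> carry_out(translation=[[0,0,0.03],[0,0,0.1],[0,0,0.25],[0,0,0.45],[0,0,0.65],[0,0,0.8],[0,0.3,0.8],[0,0.6,0.8],[0,0.9,0.8],[0,0.9,0.8],[0,0.9,0.8]], twist=[0,0,0,0,0,0,0,0,0,0,0], fingers=[0.75,0.75,0.75,0.75,0.75,0.75,0.75,0.75,0.75,0.75,0.75])

```text
t: 17.23
tool_pos: [0.4898, 0.0747, 0.1556]
ee_rot: [-1.559, 0.099, -0.149]
contact_force: [0.2, 0.8, -1.4]
grip_width: 0.0655
```

Run:
```python
from bench import arm
import cv2,numpy as np
f=arm.camera("scene")["frame"][190:270,200:290,::-1];g=arm.camera("top")["frame"][:,:,::-1]
cv2.imwrite("pics/f_s.png",cv2.resize(f,None,fx=6,fy=6,interpolation=cv2.INTER_CUBIC));cv2.imwrite("pics/f_t.png",g)
cv2.imwrite("pics/f_tc.png",cv2.resize(g[210:300,350:450],None,fx=6,fy=6,interpolation=cv2.INTER_CUBIC))
```

```text
(no output)
```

View pics/f_s.png

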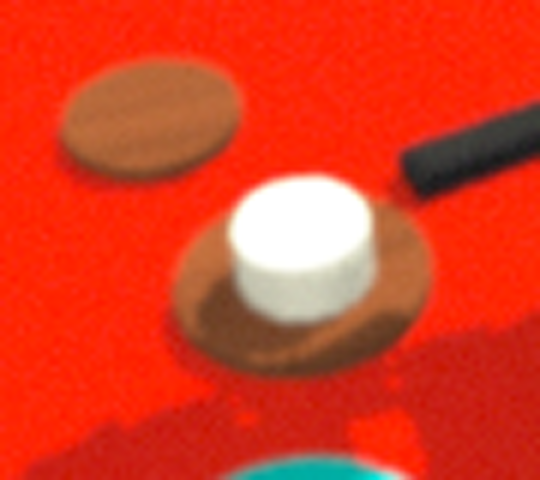

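View pics/f_t.png

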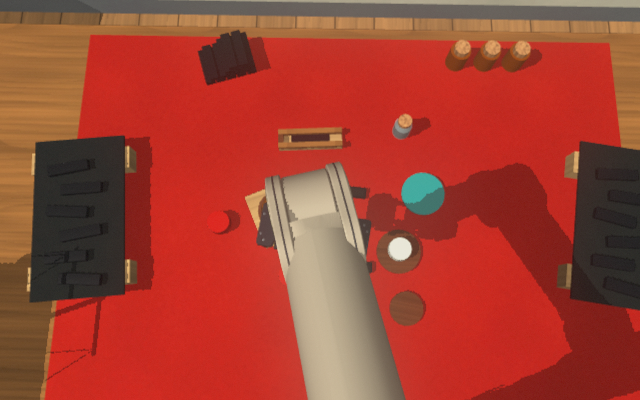

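View pics/f_tc.png

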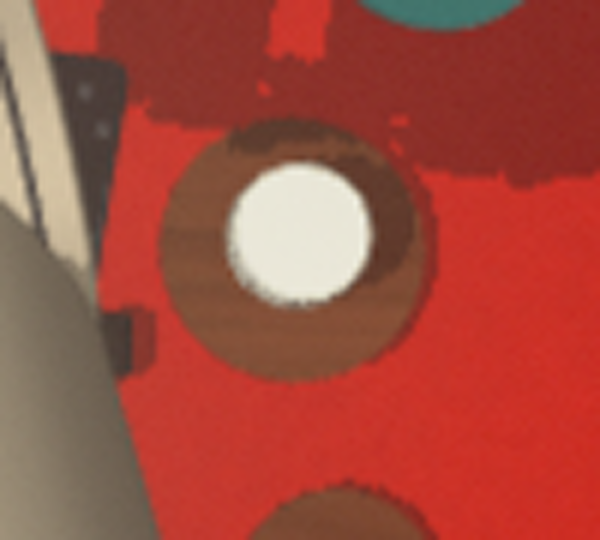

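The cap stands level, within a few mm of the centre of the large coaster (crop: cap (300,235), coaster (292,250)), and nothing touches the gripper. Handing in.

```bash
python3 -c "
from bench import arm
print(arm.read_state()['contact_force'].round(1)); print(arm.finish_job())"
```

```text
[ 0.1 -0.6  0.1]
the job is handed in; nothing more can be done
None
```

The cap is off the jar and stands released on the large brown wooden coaster. I handed the job in a little after 17 s of the 56 s allowed; the hand-in gives no verdict.

- **Unlocking:** I gripped the cap at 40 N and pressed it step by step to about 15 N. I then turned it about 1.3 rad counter-clockwise while the press read 14.7 to 15.6 N. It came up with a pull of no more than 2.2 N in the readings.
- **Placing:** I set the cap down, eased the force off, opened the fingers and backed away. The last pictures show it upright, a few mm from the coaster's centre. The contact force read about zero at hand-in.

**Problems and limits of the checks:**
- **First grasp missed:** The fingers closed above the cap without touching it. The pictures put the real fingertips about 20 mm behind the TCP reading, not 11 mm ahead as stated. I corrected for that, and the touch-down height on the coaster agreed.
- **Cap position:** The wrist camera and the fixed cameras disagreed by about 4 mm on where the cap was, so I used a point between them.
- **Forces:** There was up to about 5 N of side load while pressing, trimmed out before turning. Touch-down on the coaster read about 21 N until I eased it off.
- **Bystanders:** The mould and corked bottle look unmoved in the last top picture. The arm hid much of the two ink sticks there, but their visible ends were where they had been.

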